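# Lift the tool basket out of the UV sanitiser and hold it level

### The job

The UV sanitiser on the worktop has finished its cycle: swing its lid fully open by the front tab (upright or leaning back; it stays there), let go of it, then lift the wire basket out by its black grip, with the scissors, red trimmer and two comb guards still in it, and hold it out for the barber to take them: level and quite still for at least three seconds, directly above the open sanitiser, with the underside a good hand's breadth (about 10 cm) above the rim of the case. Finish while still holding the basket up there; leave the white-capped cologne bottle behind it and the hair clipper with the blue switch in front where they are.

Things in the scene. Friction and masses are not known exactly. Their poses are not given: they have to be found in the camera images.
- sanitiser: White top-loading UV tool sanitiser, fixed: open-topped case 180 (x) x 240 (y) x 100 mm high, walls 8 mm, inner floor at 14 mm. Origin: centre of its underside, on the worktop. x points from its front (dark panel, lid tab) to its back, y to its left, z up. The lid's hinge line runs along y through x = +90, z = 100 mm (back edge of the rim).
- lid (a joint): Lid angle in rad: 0 closed, 1.57 upright, at most 1.85 (leaning back). The front edge swings up and back about the hinge. White frame with smoked window, 180 x 240 x 12 mm, 0.32 kg. The stiff hinge keeps the lid at any angle; raising it takes about 4 N at the tab.
- lid_tab (a point): Middle of the white lifting tab, which stands 42 mm out from the middle of the lid's front edge; 34 mm wide along y (pinch it across this, from above), 12 mm thick. The point is 22 mm from the front edge; lid closed: x = -112, z = 107 mm in the sanitiser's frame. It turns with the lid, and can pivot between the fingers, so the gripper may point down throughout.
- basket_grip (a point): Centre of the black grip on the basket's carrying bow: a bar 84 mm long along x (front to back), 13 mm wide along y (pinch it across this, from above), 16 mm high; 68 mm above the basket's underside, straight above its centre. Its top is 10 mm below the rim of the case, so the lid must be open. z up, axes as the basket's.
- basket: Stainless wire basket, loose in the sanitiser's well (4 mm play each side), axes as the sanitiser's: 156 (x) x 216 (y) mm, side walls 36 mm high, 76 mm high with the bow; 0.2 to 0.35 kg empty, under 0.6 kg loaded. Origin: centre of its underside.
- scissors: Open barber's scissors lying in the front half of the basket, 84 x 157 x 9 mm, black finger loops; origin: centre of the underside.
- trimmer_red: Small red trimmer lying in the back half of the basket, 25 x 100 x 21 mm; origin: centre of the underside.
- guard_a: Dark comb guard lying in the back of the basket, 43 x 44 x 14 mm; origin: centre of the underside.
- guard_b: Second such comb guard in the back of the basket, at the other end, 43 x 44 x 14 mm; origin: centre of the underside.
- cologne: Bystander: cologne bottle with white cap standing behind and left of the sanitiser, 33 x 45 x 104 mm; origin: centre of the underside.
- clipper: Bystander: black cordless hair clipper with a light blue switch, lying in front to the left, 44 x 182 x 35 mm; origin: centre of the underside.

How it is judged:
By the outcome, as a careful person would: the job done as asked, in the order asked, and still so for the second after the job is handed in, while the arm keeps its last pose, push and grip.
It also fails if it takes over 64 s, if anything falls off the work surface, if the arm or the gripper's body presses on something with over 40 N, if the wrist force passes 120 N, or if a joint passes its speed limit or range.

### The arm

A 6-joint arm with a two-finger parallel gripper is mounted at the origin on a cart in front of the work surface, level with it; the furniture and walls round the work are solid. World frame = base frame: x ahead of the robot, y to its left, z up, the work surface at z = 0. Lengths are in mm, angles in degrees, forces in N, time in s.
With the tool pointing down it reaches from about 300 to 850 mm from the base axis. Payload 4.2 kg.
Tool frame: the origin (TCP) lies at the very end of the fingers, on their centre line; the grasp point (between the pads) lies 19 mm behind it; z points along the fingers, y is the line along which they close (so a half turn about z gives the same grasp; the last joint's range is limited). The gripper opens to 91 mm and grips with 3 to 60 N. Pads are 32 mm wide; open, the fingers measure 118 mm over their backs; the gripper's body (76 mm by 178 mm) begins 60 mm behind the grasp point.
Start: joints at [-77.98, 18.312, 89.639, -0, 72.044, -1.146], TCP at [130.977, -559.9, 213.976] pointing down, gripper open.
Joint ranges: [-177.97, 177.97], [-48.28, 115.42], [12.27, 149.76], [-77.06, 257.06], [2.81, 150.46], [-146.56, 146.56]. Speed limits (degrees/s): [147.25, 147.25, 180, 180, 180, 180].

### API

Orientations are given as [roll, pitch, yaw] about the fixed x, y, z axes, in that order (R = Rz(yaw) Ry(pitch) Rx(roll)).
In Python, from workcell import env, eyes gives the robot as it stands.
- The arm moves only by the tool send_rows, never from a script. Its argument "targets" is text: rows parted by semicolons, each of 7 numbers parted by spaces: the shift along the tool's x, y, z in m, then the turn, a rotation vector about the tool's x, y, z in degrees, then the opening in per cent of the stroke, from 0 (shut) to 100 (fully open). A call has 1 to 12 rows; each row is the pose to reach, as a shift and turn from the pose commanded when the call began, along the tool's axes at that moment; what a row does not reach only later rows make up. A row lasts 1/12 s, in which the tool goes at most 41.7 mm and 7.16 degrees, less where a joint would pass 70% of its speed; a pose out of reach is approached as far as the arm can. A call with a gripper value outside its range is refused whole. The fingers move at their own pace and stop on an object; "grip_force" is the grip in N (left out, the last holds). Time passes only in rows, so rows that repeat a pose let the fingers close. It gives the time, the measured TCP pose, the force, the opening and the grip force at its end, in the units of the state.
- env.state(): the state, without advancing time (a new reading comes with each control period).
- eyes.grab_frame(name): name is "side" or "top"; returns a dict with "image" (400x640x3 uint8, blue, green, red), "fovy" (degrees; the focal length in pixels is half the picture's height over the tangent of half this angle, whatever the lens; pixels are square), "cx", "cy" (the principal point, pixels), "D" ([k1, k2, p1, p2, k3] as OpenCV has them; the pictures are not rectified), "eye" and "attitude" of the camera in the world. Camera axes: x right, y up, looking along -z (the intrinsics and any distortion apply to the point x, -y, -z); pixel columns grow to the right and rows downward; lengths in mm; the calibration is good to about 2 mm. A picture is of the moment at which its call begins. There is no depth.
- env.job_done(): hands the job in; it is judged then, once.
The state is a dict: "time_s": time; "qpos": joint angles; "qvel": joint speeds; "effort": joint torques, N m; "ee_pos": TCP position; "ee_rot": TCP orientation; "force": force on the tool from outside, world axes, zero at the start; "torque": the same for the moment, N m; "gripper_width": finger opening in mm; "gripper_force": force on a finger pad.
Only numpy, scipy, OpenCV 4.12 (cv2) and the standard library are available. Lean on these libraries where they do the work, as an engineer would, in place of code of your own. Each camera call takes 0.05 s, during which the arm holds its last target. There are 200 camera calls.

## Working session

There is one attempt and no reset: what is moved stays moved. The work goes in short steps, Python scripts to look and compute and a tool call to move; the robot and the scene stay as the last step left them, time stands still between calls to the robot, and variables do not carry over. Pictures are saved under pics/ and viewed, at most 10 in all, crops included, and the job is handed in when it is done.

Besides the shell and the picture viewer there is one more tool, called after "Emit:" as name(argument=value, ...), one argument or row to a line, values as JSON. send_rows: Moves the arm, as the interface text tells. Its arguments: {"type":"object","properties":{"targets":{"type":"string"},"grip_force":{"type":"number"}},"required":["targets"]}

```bash
ls; mkdir -p pics; cat > h.py <<'E'
import numpy as np, cv2
from scipy.spatial.transform import Rotation as R
def K(f):
    F=200/np.tan(np.radians(f["fovy"])/2); return np.array([[F,0,f["cx"]],[0,F,f["cy"]],[0,0,1.]])
def rot(f):
    a=np.array(f["attitude"],float)
    if a.shape==(3,3): return a
    return R.from_euler('xyz',a,degrees=True).as_matrix() if a.size==3 else None
def ray(f,u,v):
    p=cv2.undistortPoints(np.array([[[u,v]]],float),K(f),np.array(f["D"],float))[0,0]
    d=rot(f)@np.array([p[0],-p[1],-1]); return np.array(f["eye"],float),d/np.linalg.norm(d)
def onz(f,u,v,z):
    e,d=ray(f,u,v); return e+d*(z-e[2])/d[2]
def proj(f,P):
    c=(np.atleast_2d(P)-np.array(f["eye"]))@rot(f); c=c*[1,-1,-1]
    return cv2.projectPoints(c,np.zeros(3),np.zeros(3),K(f),np.array(f["D"],float))[0][:,0]
E
python3 - <<'E'
from workcell import env,eyes
import cv2
for n in("side","top"):
    f=eyes.grab_frame(n); cv2.imwrite(f"pics/{n}0.png",f.pop("image")); print(n,f)
print(env.state())
E
```

```text
pics
side {'fovy': 50.87248361085324, 'cx': 327.2953660380983, 'cy': 202.50600756995382, 'D': array([-0.04525219,  0.        ,  0.        ,  0.        ,  0.        ]), 'eye': array([596.24775533, 752.84732355, 672.02817933]), 'attitude': array([ 5.36471777e+01, -6.38563006e-02,  1.77661942e+02])}
top {'fovy': 44.53784511527142, 'cx': 328.0752335226111, 'cy': 201.9989096569092, 'D': array([-0.10259095,  0.        ,  0.        ,  0.        ,  0.        ]), 'eye': array([ 311.30546817,  -15.91676515, 1434.66996938]), 'attitude': array([ 10.71616672,  -1.41468547, -89.06350515])}
{'time_s': 0.1, 'qpos': array([-7.79790973e+01,  1.83459079e+01,  8.96995429e+01,  2.21894059e-04,
        7.20429452e+01, -1.14561573e+00]), 'qvel': array([-0.09928178, -0.03864538, -0.16608783, -0.063066  ,  0.1394247 ,
       -0.00910652]), 'effort': array([ 8.21661024e-05, -4.13333952e+01, -2.32510060e+01,  7.28723849e-02,
        4.22470970e-02, -5.32895967e-05]), 'ee_pos': array([ 130.8857639 , -559.44325823,  213.22424155]), 'ee_rot': array([-1.79911626e+02, -1.97827744e-03,  1.31664484e+01]), 'force': array([ 0.95025692, -0.09886179, -0.39612359]), 'torque': array([ 0.03151029, -0.00442007, -0.01417149]), 'gripper_force': 0.0, 'gripper_width': 91.37583986649568}
```

View pics/side0.png

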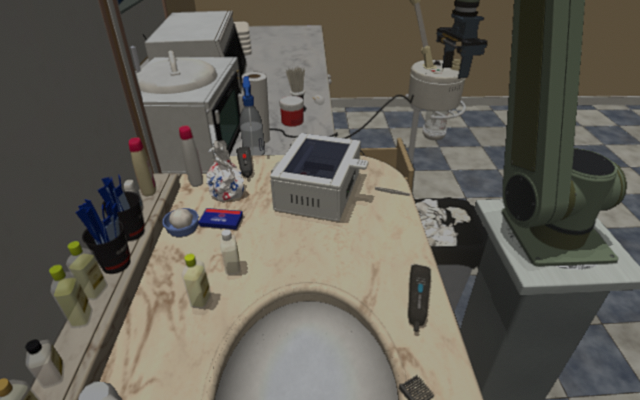

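View pics/top0.png

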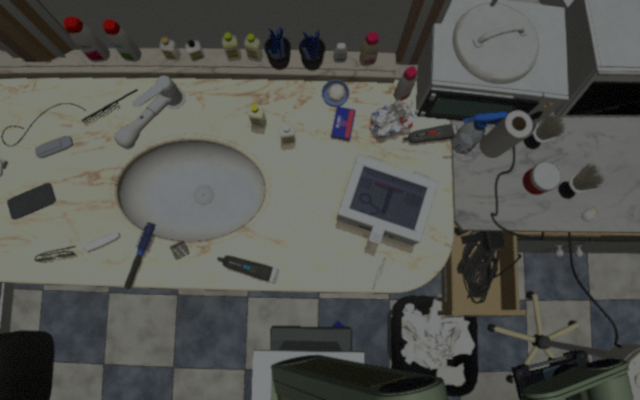

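Side view: the closed sanitiser is around (318,175) with its tab at (362,162). The top view has it at (385,200), tab at (375,240). I'll enlarge both.

```bash
python3 - <<'E'
import cv2,numpy as np
a=cv2.imread("pics/top0.png")[145:260,325:450]; b=cv2.imread("pics/side0.png")[125:225,260:380]
a=cv2.resize(a,None,fx=5,fy=5,interpolation=2); b=cv2.resize(b,None,fx=5,fy=5,interpolation=2)
cv2.imwrite("pics/ta.png",cv2.convertScaleAbs(a,alpha=1.3));cv2.imwrite("pics/sb.png",cv2.convertScaleAbs(b,alpha=1.3))
E
```

```text
(no output)
```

View pics/ta.png

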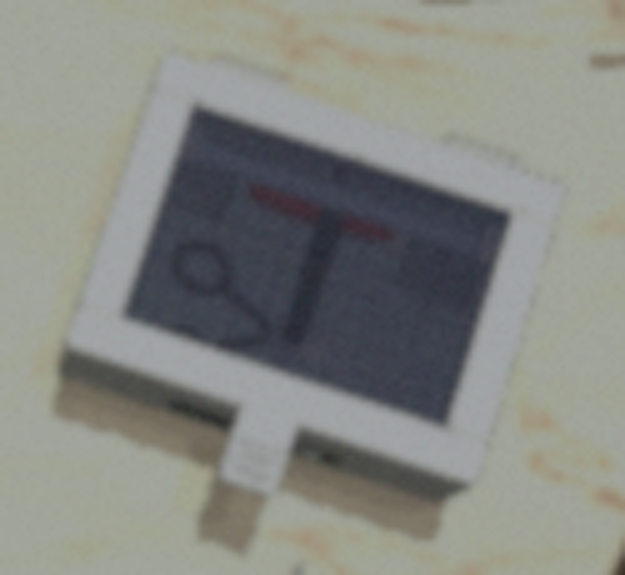

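View pics/sb.png

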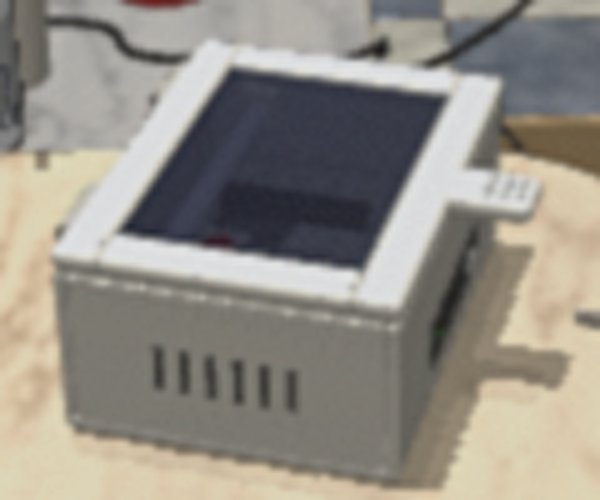

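Top crop: lid corners at (165,55), (562,185), (470,482) and (70,340), tab end at about (245,488). Side crop: lid corners at (58,262), (405,318), (500,80) and (210,42), with base corners at (72,428) and (392,480). I'll fit the pose to these.

```bash
cat > fit.py <<'E'
from h import *; from scipy.optimize import least_squares
from workcell import env,eyes
T=eyes.grab_frame("top");S=eyes.grab_frame("side")
c=lambda p,o:(np.array(p)+.5)/5-.5+o
ut=c([(165,53),(562,185),(470,484),(68,345)],(325,145))
Pt=[(90,120,112),(90,-120,112),(-90,-120,112),(-90,120,112)]
us=c([(58,260),(403,312),(500,80),(210,40),(72,430),(392,480)],(260,125))
Ps=[(90,120,112),(-90,120,112),(-90,-120,112),(90,-120,112),(90,120,0),(-90,120,0)]
tf=lambda q,P:np.array(P)@R.from_euler('z',q[2]).as_matrix().T+[q[0],q[1],0]
r=lambda q:np.vstack([proj(T,tf(q,Pt))-ut,proj(S,tf(q,Ps))-us]).ravel()
s=least_squares(r,[500,-200,-.3],x_scale=[100,100,1]);q=s.x
print(q[:2],np.degrees(q[2])); print(s.fun.reshape(-1,2).round(1))
print("tab",tf(q,[(-112,0,107)]),"hinge",tf(q,[(90,0,100)]))
E
python3 fit.py
```

```text
[ 579.07605067 -211.86251456] -17.8825172035085
[[-0.  -1.2]
 [ 1.4 -0.3]
 [ 1.5  0.4]
 [-1.   0. ]
 [-1.4 -1.1]
 [ 0.5 -0.5]
 [ 1.8 -0.2]
 [-0.9 -0.1]
 [-0.8  0.9]
 [ 1.8  2.6]]
tab [[ 472.48697854 -177.47109554  107.        ]] hinge [[ 664.72798364 -239.49847628  100.        ]]
```

Emit:
send_rows(
  targets="0.02 -0.014 0 0 0 2 100;0.045 -0.032 0 0 0 5 100;0.075 -0.054 0 0 0 9 100;0.105 -0.075 0 0 0 13 100;0.135 -0.097 0 0 0 17 100;0.165 -0.118 0 0 0 21 100;0.195 -0.14 0 0 0 25 100;0.225 -0.161 0 0 0 28 100;0.255 -0.183 0 0 0 30 100;0.28 -0.2 0 0 0 31 100;0.295 -0.211 0 0 0 31 100;0.3 -0.215 0 0 0 31 100",
  grip_force=30,
)

```text
time_s: 1.2
ee_pos: [375.5, -280.1, 213.9]
ee_rot: [-180.0, -0.0, -17.6]
force: [-0.6, -0.2, -0.5]
gripper_width: 91.4
gripper_force: 0.0
```

Emit:
send_rows(
  targets="0.005 -0.012 0 0 0 0 100;0.014 -0.032 0 0 0 0 100;0.023 -0.053 0 0 0 0 100;0.032 -0.074 0.005 0 0 0 100;0.041 -0.095 0.015 0 0 0 100;0.049 -0.112 0.028 0 0 0 100;0.053 -0.122 0.04 0 0 0 100;0.055 -0.127 0.05 0 0 0 100;0.055 -0.127 0.055 0 0 0 100;0.055 -0.127 0.055 0 0 0 100",
)

```text
time_s: 2.03
ee_pos: [464.2, -178.4, 157.7]
ee_rot: [180.0, 0.2, -17.8]
force: [-0.7, -0.9, -0.1]
gripper_width: 91.3
gripper_force: 0.0
```

```bash
python3 - <<'E'
from h import *
from workcell import env,eyes
s=env.state();print(s["ee_pos"],s["ee_rot"])
T=eyes.grab_frame("top");S=eyes.grab_frame("side")
for f in(T,S): print(proj(f,[s["ee_pos"],[466.8,-175.6,107]]))
a=T["image"][160:280,310:450];b=S["image"][90:210,290:430]
cv2.imwrite("pics/c1.png",cv2.convertScaleAbs(np.vstack([cv2.resize(i,(560,480)) for i in(a,b)])[:,:],alpha=1.3))
i=cv2.imread("pics/c1.png");cv2.imwrite("pics/c1.png",np.hstack([cv2.resize(i[:480],(400,343)),cv2.resize(i[480:],(400,343))]))
E
```

```text
[ 464.23781424 -178.4403771   157.70707853] [ 1.79976513e+02  1.68142536e-01 -1.78364286e+01]
[[378.65657664 236.30487692]
 [375.28340656 237.51874026]]
[[364.32550677 146.78295249]
 [362.4312939  164.64859717]]
```

View pics/c1.png

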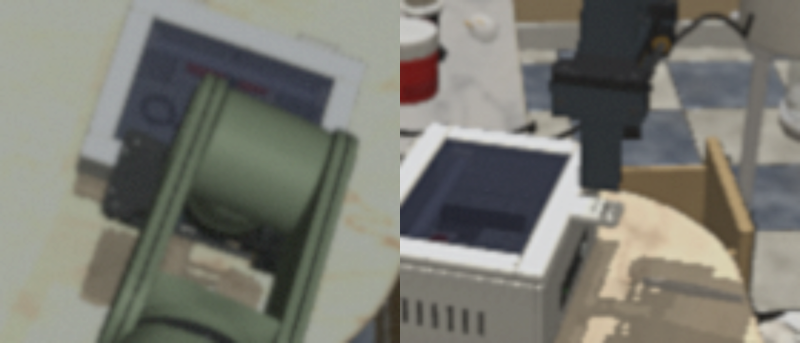

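Side: the near finger hangs directly over the tab (finger at crop (601,187), tab at (600,210)). So I go down and close.

Emit:
send_rows(
  targets="0.002 -0.003 0.01 0 0 0 100;0.002 -0.003 0.025 0 0 0 100;0.002 -0.003 0.04 0 0 0 100;0.002 -0.003 0.052 0 0 0 100;0.002 -0.003 0.06 0 0 0 100;0.002 -0.003 0.064 0 0 0 100;0.002 -0.003 0.064 0 0 0 100;0.002 -0.003 0.064 0 0 0 100",
)

```text
time_s: 2.8
ee_pos: [468.5, -176.2, 95.3]
ee_rot: [180.0, -0.0, -17.8]
force: [0.7, 0.8, 0.3]
gripper_width: 91.2
gripper_force: 0.0
```

Emit:
send_rows(
  targets="0 0 0 0 0 0 60;0 0 0 0 0 0 45;0 0 0 0 0 0 35;0 0 0 0 0 0 25;0 0 0 0 0 0 15;0 0 0 0 0 0 5;0 0 0 0 0 0 0;0 0 0 0 0 0 0;0 0 0 0 0 0 0;0 0 0 0 0 0 0",
  grip_force=25,
)

```text
time_s: 3.63
ee_pos: [467.7, -177.3, 94.9]
ee_rot: [179.8, 0.0, -17.8]
force: [-3.0, -4.7, -0.7]
gripper_width: 33.8
gripper_force: 25.0
```

```bash
python3 -c "
import numpy as np
g=np.radians([2,5,8,11.5,15,18.5,22,25.5,29,32.5,36,39,42.5,46,49.5,53,56.5,60,63.5,67,70.5,74,77.5,80,83,86,89,92,95,97.5,99,100])
f=lambda a:np.array([206.6*(1-np.cos(a))+7*np.sin(a),-(206.6*np.sin(a)+7*(np.cos(a)-1))])
p=f(g).T
for s,e in((0,12),(12,24),(24,32)):
  o=p[s-1] if s else 0
  print((p[s:e]-o).round(0).tolist())"
```

```text
[[0.0, -7.0], [1.0, -18.0], [3.0, -29.0], [6.0, -41.0], [9.0, -53.0], [13.0, -65.0], [18.0, -77.0], [23.0, -88.0], [29.0, -99.0], [36.0, -110.0], [44.0, -120.0], [50.0, -128.0]]
[[9.0, -9.0], [18.0, -18.0], [27.0, -26.0], [37.0, -34.0], [48.0, -41.0], [59.0, -47.0], [70.0, -53.0], [82.0, -57.0], [94.0, -62.0], [106.0, -65.0], [118.0, -68.0], [127.0, -69.0]]
[[11.0, -1.0], [22.0, -2.0], [32.0, -2.0], [43.0, -2.0], [54.0, -1.0], [63.0, 1.0], [68.0, 2.0], [72.0, 2.0]]
```

Emit:
send_rows(
  targets="0 0.001 -0.007 0 0 0 0;0.001 0.0015 -0.018 0 0 0 0;0.003 0.0015 -0.029 0 0 0 0;0.006 0.0015 -0.041 0 0 0 0;0.009 0.0015 -0.053 0 0 0 0;0.013 0.0015 -0.065 0 0 0 0;0.018 0.0015 -0.077 0 0 0 0;0.023 0.0015 -0.088 0 0 0 0;0.029 0.0015 -0.099 0 0 0 0;0.036 0.0015 -0.11 0 0 0 0;0.044 0.0015 -0.12 0 0 0 0;0.05 0.0015 -0.128 0 0 0 0",
)

```text
time_s: 4.63
ee_pos: [514.1, -192.3, 222.4]
ee_rot: [-180.0, 0.3, -17.8]
force: [0.9, -0.1, -7.2]
gripper_width: 34.0
gripper_force: 25.0
```

Following the arc well.

Emit:
send_rows(
  targets="0.009 0 -0.009 0 0 0 0;0.018 0 -0.018 0 0 0 0;0.027 0 -0.026 0 0 0 0;0.037 0 -0.034 0 0 0 0;0.048 0 -0.041 0 0 0 0;0.059 0 -0.047 0 0 0 0;0.07 0 -0.053 0 0 0 0;0.082 0 -0.057 0 0 0 0;0.094 0 -0.062 0 0 0 0;0.106 0 -0.065 0 0 0 0;0.118 0 -0.068 0 0 0 0;0.127 0 -0.069 0 0 0 0",
)

```text
time_s: 5.63
ee_pos: [635.0, -231.4, 293.6]
ee_rot: [180.0, 0.2, -17.8]
force: [-4.7, 0.8, 7.7]
gripper_width: 33.9
gripper_force: 25.0
```

Emit:
send_rows(
  targets="0.011 0 -0.001 0 0 0 0;0.022 0 -0.002 0 0 0 0;0.032 0 -0.002 0 0 0 0;0.043 0 -0.002 0 0 0 0;0.054 0 -0.001 0 0 0 0;0.063 0 0.001 0 0 0 0;0.068 0 0.002 0 0 0 0;0.072 0 0.002 0 0 0 0;0.072 0 0.002 0 0 0 0;0.072 0 0.002 0 0 0 0",
)

```text
time_s: 6.47
ee_pos: [705.4, -254.1, 292.9]
ee_rot: [180.0, -0.3, -17.8]
force: [1.6, -1.4, 7.3]
gripper_width: 33.9
gripper_force: 25.0
```

Emit:
send_rows(
  targets="0 0 0 0 0 0 30;0 0 0 0 0 0 50;0 0 0 0 0 0 75;0 0 0 0 0 0 100;0 0 0 0 0 0 100;0 0 0 0 0 0 100;0 0 -0.01 0 0 0 100;0 0 -0.025 0 0 0 100;0 0 -0.045 0 0 0 100;0 0 -0.06 0 0 0 100;0 0 -0.07 0 0 0 100;0 0 -0.07 0 0 0 100",
)

```text
time_s: 7.47
ee_pos: [705.5, -253.8, 363.7]
ee_rot: [180.0, -0.4, -17.8]
force: [-0.2, -0.3, 0.1]
gripper_width: 91.0
gripper_force: 0.0
```

Emit:
send_rows(
  targets="-0.02 0 0 0 0 0 100;-0.045 0.01 0 0 0 0 100;-0.07 0.03 0 0 0 0 100;-0.09 0.055 0 0 0 0 100;-0.11 0.085 0 0 0 0 100;-0.125 0.115 0 0 0 0 100;-0.14 0.15 0 0 0 0 100;-0.15 0.185 0 0 0 0 100;-0.16 0.22 0 0 0 0 100;-0.165 0.25 0 0 0 0 100;-0.168 0.27 0 0 0 0 100;-0.168 0.28 0 0 0 0 100",
)

```text
time_s: 8.47
ee_pos: [457.0, -470.9, 359.3]
ee_rot: [180.0, 0.1, -18.0]
force: [0.5, 0.4, 0.6]
gripper_width: 91.0
gripper_force: 0.0
```

```bash
python3 - <<'E'
from h import *
from workcell import env,eyes
print(env.state()["ee_pos"],env.state()["gripper_width"])
T=eyes.grab_frame("top");S=eyes.grab_frame("side")
for f in(T,S): print(proj(f,[[579,-212,90]]))
a=cv2.resize(T["image"][145:260,325:450],None,fx=4,fy=4,interpolation=2);b=cv2.resize(S["image"][80:225,260:380],None,fx=460/145,fy=460/145,interpolation=2)
print(a.shape,b.shape);h=min(a.shape[0],b.shape[0]);i=np.hstack([a[:h],b[:h]])[:,:800]
cv2.imwrite("pics/d1.png",cv2.convertScaleAbs(i,alpha=1.4))
E
```

```text
[ 457.04746034 -470.89378876  359.32375588] 91.03713852522064
[[387.37185985 198.81903497]]
[[318.76218163 163.87066489]]
(460, 500, 3) (460, 381, 3)
```

View pics/d1.png

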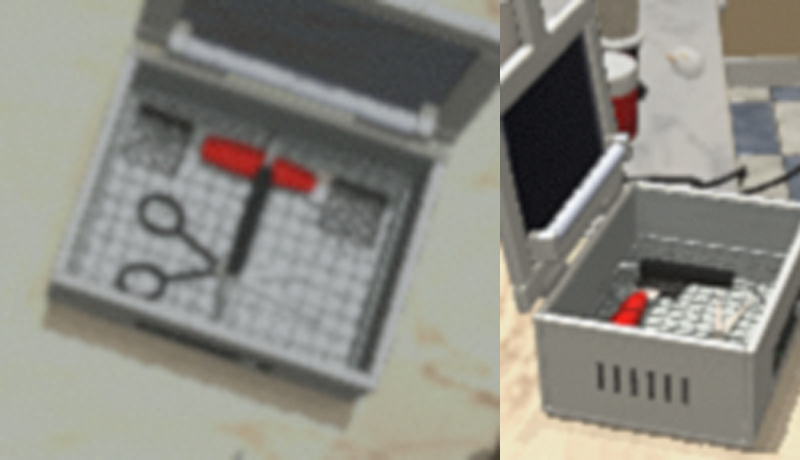

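Lid is leaning back with the tab released. The grip centre is at top-crop (250,220) and side-crop (687,273), matching the fit within 1 px. All tools are in the basket. Going above the grip.

Emit:
send_rows(
  targets="0 -0.015 0 0 0 0 100;0.003 -0.045 0 0 0 0 100;0.006 -0.075 0.005 0 0 0 100;0.01 -0.105 0.015 0 0 0 100;0.015 -0.135 0.03 0 0 0 100;0.02 -0.165 0.045 0 0 0 100;0.024 -0.195 0.065 0 0 0 100;0.028 -0.225 0.085 0 0 0 100;0.032 -0.25 0.105 0 0 0 100;0.034 -0.27 0.125 0 0 0 100;0.035 -0.28 0.14 0 0 0 100;0.035 -0.284 0.15 0 0 0 100",
)

```text
time_s: 9.57
ee_pos: [579.4, -203.8, 208.4]
ee_rot: [-179.9, 0.2, -17.5]
force: [-0.6, 0.7, -0.3]
gripper_width: 91.1
gripper_force: 0.0
```

Emit:
send_rows(
  targets="0 0 0 0 0 0 100;0 0 0.005 0 0 0 100;0 0 0.005 0 0 0 100",
)

```text
time_s: 9.82
ee_pos: [579.4, -209.0, 205.3]
ee_rot: [180.0, -0.0, -17.8]
force: [-1.1, 0.3, 0.2]
gripper_width: 91.0
gripper_force: 0.0
```

Emit:
send_rows(
  targets="0 0.002 0.008 0 0 0 100;0 0.003 0.022 0 0 0 100;0 0.003 0.038 0 0 0 100;0 0.003 0.055 0 0 0 100;0 0.003 0.072 0 0 0 100;0 0.003 0.09 0 0 0 100;0 0.003 0.107 0 0 0 100;0 0.003 0.122 0 0 0 100;0 0.003 0.133 0 0 0 100;0 0.003 0.14 0 0 0 100;0 0.003 0.141 0 0 0 100;0 0.003 0.141 0 0 0 100",
)

```text
time_s: 10.82
ee_pos: [578.6, -212.3, 64.1]
ee_rot: [180.0, -0.0, -17.9]
force: [0.4, 0.1, 0.1]
gripper_width: 91.0
gripper_force: 0.0
```

Emit:
send_rows(
  targets="0 0 0 0 0 0 70;0 0 0 0 0 0 50;0 0 0 0 0 0 40;0 0 0 0 0 0 30;0 0 0 0 0 0 20;0 0 0 0 0 0 10;0 0 0 0 0 0 0;0 0 0 0 0 0 0;0 0 0 0 0 0 0;0 0 0 0 0 0 0;0 0 0 0 0 0 0;0 0 0 0 0 0 0",
  grip_force=40,
)

```text
time_s: 11.82
ee_pos: [578.4, -212.2, 63.9]
ee_rot: [180.0, 0.0, -17.8]
force: [0.1, -2.1, 0.7]
gripper_width: 13.8
gripper_force: 1.2
```

Emit:
send_rows(
  targets="0 0 0 0 0 0 0;0 0 0 0 0 0 0;0 0 0 0 0 0 0;0 0 0 0 0 0 0;0 0 -0.001 0 0 0 0;0 0 -0.002 0 0 0 0;0 0 -0.004 0 0 0 0;0 0 -0.007 0 0 0 0;0 0 -0.011 0 0 0 0;0 0 -0.015 0 0 0 0;0 0 -0.018 0 0 0 0;0 0 -0.02 0 0 0 0",
)

```text
time_s: 12.82
ee_pos: [578.8, -212.0, 84.7]
ee_rot: [180.0, -0.1, -17.8]
force: [0.7, -0.0, -4.4]
gripper_width: 12.7
gripper_force: 40.0
```

Emit:
send_rows(
  targets="0 0 -0.003 0 0 0 0;0 0 -0.008 0 0 0 0;0 0 -0.015 0 0 0 0;0 0 -0.023 0 0 0 0;0 0 -0.031 0 0 0 0;0 0 -0.039 0 0 0 0;0 0 -0.047 0 0 0 0;0 0 -0.055 0 0 0 0;0 0 -0.063 0 0 0 0;0 0 -0.071 0 0 0 0;0 0 -0.079 0 0 0 0;0 0 -0.087 0 0 0 0",
)

```text
time_s: 13.82
ee_pos: [578.4, -211.9, 171.8]
ee_rot: [180.0, -0.0, -17.8]
force: [0.3, -0.5, -5.6]
gripper_width: 12.6
gripper_force: 40.0
```

Emit:
send_rows(
  targets="0 0 -0.008 0 0 0 0;0 0 -0.016 0 0 0 0;0 0 -0.024 0 0 0 0;0 0 -0.032 0 0 0 0;0 0 -0.04 0 0 0 0;0 0 -0.048 0 0 0 0;0 0 -0.056 0 0 0 0;0 0 -0.064 0 0 0 0;0 0 -0.072 0 0 0 0;0 0 -0.078 0 0 0 0;0 0 -0.082 0 0 0 0;0 0 -0.084 0 0 0 0",
)

```text
time_s: 14.82
ee_pos: [578.7, -212.0, 255.8]
ee_rot: [180.0, -0.1, -17.8]
force: [0.1, 1.1, -4.8]
gripper_width: 12.7
gripper_force: 40.0
```

Emit:
send_rows(
  targets="0 0 0 0 0 0 0;0 0 0 0 0 0 0;0 0 0 0 0 0 0;0 0 0 0 0 0 0;0 0 0 0 0 0 0;0 0 0 0 0 0 0;0 0 0 0 0 0 0;0 0 0 0 0 0 0;0 0 0 0 0 0 0;0 0 0 0 0 0 0;0 0 0 0 0 0 0;0 0 0 0 0 0 0",
)

```text
time_s: 15.82
ee_pos: [578.5, -211.9, 255.0]
ee_rot: [180.0, -0.0, -17.8]
force: [0.0, -0.4, -4.8]
gripper_width: 12.8
gripper_force: 40.0
```

```bash
python3 - <<'E'
from h import *
from workcell import env,eyes
S=eyes.grab_frame("side");T=eyes.grab_frame("top")
P=np.array([(-78,108,0),(78,108,0),(-78,-108,0),(78,-108,0)])@R.from_euler('z',-17.85,degrees=True).as_matrix().T+[578.5,-212,206]
print(proj(S,P).round(1).tolist())
a=cv2.resize(S["image"][30:230,240:400],None,fx=2.8,fy=2.8,interpolation=2);b=cv2.resize(T["image"][130:270,320:450],None,fx=2.7,fy=4,interpolation=2)
b=cv2.resize(b,(350,560));cv2.imwrite("pics/e1.png",cv2.convertScaleAbs(np.hstack([a,b]),alpha=1.3))
E
```

```text
[[337.9, 148.5], [273.6, 139.8], [358.0, 110.5], [302.4, 104.1]]
```

View pics/e1.png

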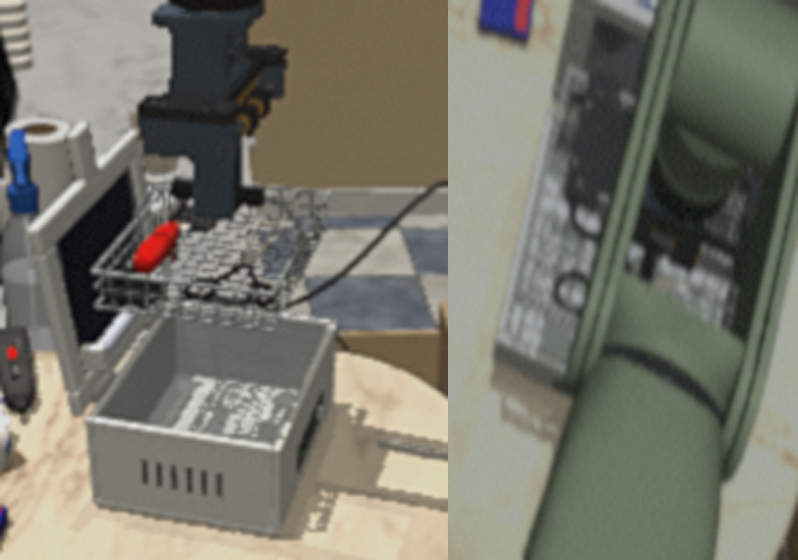

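Side: the basket hangs level over the open case. Its near bottom corners are at (97,307) and (275,325), against (94,307) and (274,332) predicted. The trimmer and scissors are visible in it and the lid is leaning back. Holding still, then handing in.

Emit:
send_rows(
  targets="0 0 0 0 0 0 0;0 0 0 0 0 0 0;0 0 0 0 0 0 0;0 0 0 0 0 0 0;0 0 0 0 0 0 0;0 0 0 0 0 0 0;0 0 0 0 0 0 0;0 0 0 0 0 0 0;0 0 0 0 0 0 0;0 0 0 0 0 0 0;0 0 0 0 0 0 0;0 0 0 0 0 0 0",
)

```text
time_s: 16.92
ee_pos: [578.5, -211.9, 255.0]
ee_rot: [180.0, -0.0, -17.8]
force: [-0.3, 0.7, -4.6]
gripper_width: 12.7
gripper_force: 40.0
```

Emit:
send_rows(
  targets="0 0 0 0 0 0 0;0 0 0 0 0 0 0;0 0 0 0 0 0 0;0 0 0 0 0 0 0;0 0 0 0 0 0 0;0 0 0 0 0 0 0;0 0 0 0 0 0 0;0 0 0 0 0 0 0;0 0 0 0 0 0 0;0 0 0 0 0 0 0;0 0 0 0 0 0 0;0 0 0 0 0 0 0",
)

```text
time_s: 17.92
ee_pos: [578.5, -211.9, 254.9]
ee_rot: [180.0, -0.0, -17.8]
force: [-0.7, 0.9, -4.2]
gripper_width: 12.4
gripper_force: 40.0
```

Emit:
send_rows(
  targets="0 0 0 0 0 0 0;0 0 0 0 0 0 0;0 0 0 0 0 0 0;0 0 0 0 0 0 0;0 0 0 0 0 0 0;0 0 0 0 0 0 0;0 0 0 0 0 0 0;0 0 0 0 0 0 0;0 0 0 0 0 0 0;0 0 0 0 0 0 0;0 0 0 0 0 0 0;0 0 0 0 0 0 0",
)

```text
time_s: 18.92
ee_pos: [578.4, -211.9, 254.9]
ee_rot: [180.0, 0.0, -17.8]
force: [0.4, -0.3, -4.4]
gripper_width: 12.6
gripper_force: 40.0
```

Emit:
send_rows(
  targets="0 0 0 0 0 0 0;0 0 0 0 0 0 0;0 0 0 0 0 0 0;0 0 0 0 0 0 0;0 0 0 0 0 0 0;0 0 0 0 0 0 0;0 0 0 0 0 0 0;0 0 0 0 0 0 0;0 0 0 0 0 0 0;0 0 0 0 0 0 0;0 0 0 0 0 0 0;0 0 0 0 0 0 0",
)

```text
time_s: 19.92
ee_pos: [578.5, -211.9, 255.0]
ee_rot: [180.0, -0.0, -17.8]
force: [-0.3, 0.5, -5.5]
gripper_width: 12.9
gripper_force: 40.0
```

```bash
python3 -c "
from workcell import env
s=env.state();print(s['ee_pos'],s['force'],s['gripper_width'],abs(s['qvel']).max());print(env.job_done())"
```

```text
[ 578.45675313 -211.92526806  254.96130948] [-0.2736749   0.52489971 -5.45987708] 12.862713624448697 0.09294853898998075
the job is handed in; nothing more can be done
None
```

The lid is open and leaning back, and the loaded basket is held level and still about 10 cm above the rim of the case; I handed the job in at about 20 s, and no verdict came back.

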